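Open the battery bay of a hung terminal and reset it

TASK

The handheld terminal on its sloped stand has hung. Squeeze the two side tabs of its battery cover together and lift the cover off, without lifting or shoving the terminal; set the cover down flat, top side up, in the middle of the aluminium tray (set it down, do not drop it), and then gently press the round reset button inside the open bay fully in and let it go. Leave everything else on the desk where it is.

Things in the scene. Friction and masses are not known exactly. Their poses are not given: they have to be found in the camera images.
- terminal: Handheld terminal fixed face down on a sloped stand: one loose unit, about 0.9 kg, that slides if shoved and comes up with a cover still latched. Base 190 (x) x 100 (y) x 10 mm, origin at the centre of its underside, z up. Terminal 174 long, 52 wide, 47 mm thick, sides straight, rising along +x at 0.38 rad (22 degrees), so its upper side with the bay leans towards -x.
- bay (a point): Centre of the battery bay's rim, 84 mm above the desk. Axes: z square out of the sloped upper side, x uphill, y across. The bay is a trough 114 (x) x 44 (y) mm, 24 mm deep, walls 4 mm thick. In it: a round cell 18 mm thick, its top 5.5 mm below the rim, from x = -10 to 52 mm, and downhill the reset button.
- cover_grip (a point): Midway between the two side tabs of the black snap-fit battery cover, at mid-height of their pads: 10 mm out from the rim when on, 26 mm above the cover's feet. Axes: z out of its top, x along it, y pad to pad. Plate 120 x 46 x 4 mm, about 0.085 kg. Held in by both tabs; drawn off along its z, it is out after 16 mm. Off the terminal it stands level on hooks and corner feet.
- pad_l (a point): Centre of the outer face of the +y tab's ribbed press pad, 36 mm long (x), 16 mm high, at the middle of the cover's long side. The pads' outer faces are 66 mm apart. Each tab slides inwards on a spring, 5 mm to its stop (faces 56 mm apart): about 10 N to start, 18 N when its hook is free (3 mm), 24 N at the stop; springs back when let go.
- pad_r (a point): The same on the -y tab. Both tabs must be held in while the cover is drawn off. The pads stand out 7 mm beyond the terminal's sides, so finger tips can reach 30 mm below the rim beside it, and still 2 mm clear at the stop.
- reset (a joint): Travel of the white round reset button, 18 mm across: 0 out, 0.005 m fully in, pressed along -z of point reset_mouth. Sprung: about 2 N to start, 5.6 N fully in, then a hard stop; springs back when let go.
- reset_mouth (a point): Point at rim height on the axis of the reset button, which sits in the bay 35 mm downhill of its centre, hidden by the cover until that is off. Axes as for point bay. The button's face lies 8 to 16 mm below this point (along -z); the depth differs from unit to unit and is not given: feel for it.
- tray: Shallow open aluminium tray, 220 (x) x 190 (y) mm, walls 4 mm thick and 18 mm high, floor 4 mm thick, fixed to the desk. Origin at the centre of its underside.
- mouse: Computer mouse, 105 x 58 x 32 mm, lying between terminal and tray. Not part of the job. Origin at the centre of its underside.
- stapler: Dark desk stapler, 45 x 150 x 60 mm. Not part of the job. Origin at the centre of its underside.
- pen_cup: Dark round pen cup with two pens, 80 mm across, 150 mm high. Not part of the job. Origin at the centre of its underside.
- bottle: Clear water bottle, 64 mm across, 200 mm high. Not part of the job. Origin at the centre of its underside.
- drive: Flat black box (external drive), 85 x 120 x 22 mm. Not part of the job. Origin at the centre of its underside.
- ink_pad: Flat grey ink pad case, 75 x 110 x 20 mm. Not part of the job. Origin at the centre of its underside.
- mug: White mug, 80 mm across, 95 mm high. Not part of the job. Origin at the centre of its underside.
Not all that is in view belongs to the job. What is shaped like the terminal but brown is not meant.

How it is judged:
On the way, in this order (a step that is already met when the one before it is completed fails the run):
1. the cover is off the terminal and clear of the bay (distance between cover_grip and bay above 0.05 m), for 0.1 s.
2. the cover lies flat, top side up, in the tray and is let go (x of cover_grip in the frame of tray between -0.055 and 0.055 m and y of cover_grip in the frame of tray between -0.055 and 0.055 m and z of cover_grip in the frame of tray below 0.035 m and angle between cover_grip's own z axis and vertical below 0.12 rad and contact force between the fingers and cover below 0.1 N and linear speed of cover below 0.02 m/s), for 0.2 s.
3. the reset button is pressed fully in (value of joint reset above 0.0042 m), for 0.05 s.
At the end, for the whole second after the job is handed in: The cover lies let go and at rest on the tray's floor, top side up within 0.12 rad, its middle within 55 mm of the tray's middle along each side of the tray; the button has been pressed at least 4.2 of its 5 mm after that and is out again; the terminal stands on the desk (all of step 2 and value of joint reset below 0.001 m and angle between terminal's own z axis and vertical below 0.05 rad and linear speed of terminal below 0.02 m/s); the robot touches nothing.
It fails at once if the terminal is lifted or tipped (by more than 10 mm or 0.15 rad) (height (world z) of terminal above 0.01 m or angle between terminal's own z axis and vertical above 0.15 rad).
It fails at once if the terminal is shoved more than 40 mm (distance of terminal from where it was at the start of the episode above 0.04 m).
It fails at once if the fingers press on the terminal or its button with more than 30 N (squeezing the cover does not count) (contact force between the fingers and terminal above 30 N).
It fails at once if the cover is dropped (falls unheld faster than 0.7 m/s) (linear speed of cover above 0.7 m/s and contact force between the fingers and cover below 0.05 N).
It fails at once if another thing on the desk is moved more than 40 mm (distance of any of mouse, stapler, pen_cup, bottle, drive, ink_pad, mug from where it was at the start of the episode above 0.04 m).
It also fails if it takes over 54 s, if anything falls off the work surface, if the arm or the gripper's body presses on something with over 40 N, if the wrist force passes 120 N, or if a joint passes its speed limit or range.

ROBOT

A 6-joint arm with a two-finger parallel gripper is mounted at the origin on the work surface. World frame = base frame: x ahead of the robot, y to its left, z up, the work surface at z = 0. Lengths are in m, angles in rad, forces in N, time in s.
With the tool pointing down it reaches from about 0.35 to 0.725 m from the base axis. Payload 6 kg.
Tool frame: the origin (TCP) lies on the front face of the gripper's body, between the roots of the fingers; the fingertips stand 73 mm ahead of it and the grasp point (between the pads) lies 54 mm ahead of it (manip.grip_point_offset is the y of the grasp point in the tool frame, in m); y points along the fingers, z is the direction in which the jaws open and shut, and the axes are right-handed (so a half turn about y gives the same grasp; the last joint's range is limited). The gripper opens to 85 mm and grips with 20 to 120 N. Pads are 22 mm wide; open, the fingers measure 114 mm over their backs; the gripper's body (76 mm by 85 mm) begins 54 mm behind the grasp point. The pads swing forward as they close: fully open they stand 13 mm farther back than shut.
Start: joints at [1.558, 0.04, 0.085, 0, -1.615, -0.334], TCP at [0.204, 0.564, 0.304] pointing down, gripper open.
Joint ranges: [-2.56, 2.56], [-1.29, 2.01], [-1.08, 1.49], [-3.29, 1.98], [-2.81, -0.18], [-2.99, 2.99]. Speed limits (rad/s): [2.57, 2.57, 3.01, 3.14, 3.14, 3.14].

INTERFACE

Orientations are given as a rotation vector (axis times angle).
In Python, from bench import manip gives the robot as it stands.
- The arm moves only by the tool send_rows, never from a script. Its argument "steps" is a list of rows, each an object of numbers: "dx", "dy", "dz": the shift along the tool's x, y, z in mm; "rx", "ry", "rz": the turn, a rotation vector about the tool's x, y, z in rad; "jaw": the closure in counts, from 0 (fully open) to 255 (shut). A call has 1 to 12 rows; each row shifts and turns the commanded pose from where the row before left it, along the tool's axes as they then stand; what a row does not reach is not made up. A row lasts 1/8 s, in which the tool goes at most 62.5 mm and 10.7 degrees, less where a joint would pass 70% of its speed; a pose out of reach is approached as far as the arm can. A call with a gripper value outside its range is refused whole. The fingers move at their own pace and stop on an object; "force" is the grip in N (left out, the last holds). Time passes only in rows, so rows that do not move let the fingers close. It gives the time, the measured TCP pose, the force and the opening at its end, in the units of the state.
- manip.get_state(): the state, without advancing time (a new reading comes with each control period).
- manip.camera(name): name is "scene" or "top" or "wrist"; returns a dict with "frame" (420x560x3 uint8, red, green, blue), "mtx" (3x3 intrinsics, pixels), "rvec" (rotation vector, rad) and "tvec" (3), from world to camera coordinates, as OpenCV has them; the wrist camera has in their place "tool_from_camera" (4x4, takes a point from camera to tool coordinates, whose origin is the TCP and whose axes are the tool frame's). Camera axes: x right, y down, z forward; pixel columns grow to the right and rows downward; lengths in m; the calibration is good to about 2 mm. A picture is of the moment at which its call begins: read the wrist's pose just before it. There is no depth.
- manip.finish_job(): hands the job in, once; it reports no verdict.
The state is a dict: "time_s": time; "joint_positions": joint angles; "dq": joint speeds; "effort": joint torques, N m; "ee_pos": TCP position; "eef_rot": TCP orientation; "contact_force": force on the tool from outside, world axes, zero at the start; "torque": the same for the moment, N m; "finger_gap": opening from 0.0 (shut) to 1.0 (fully open).
Only numpy, scipy, OpenCV 4.12 (cv2) and the standard library are available. Lean on these libraries where they do the work, as an engineer would, in place of code of your own. Each camera call takes 0.05 s, during which the arm holds its last target.

## Working session

There is one attempt and no reset: what is moved stays moved. The work goes in short steps, Python scripts to look and compute and a tool call to move; the robot and the scene stay as the last step left them, time stands still between calls to the robot, and variables do not carry over. Pictures are saved under pics/ and viewed, and the job is handed in when it is done.

Besides the shell and the picture viewer there is one more tool, called after "Emit:" as name(argument=value, ...), one argument or row to a line, values as JSON. send_rows: Moves the arm, as the interface text tells. Its arguments: {"type":"object","properties":{"steps":{"type":"array"},"force":{"type":"number"}},"required":["steps"]}

```bash
ls; mkdir -p pics; python3 - <<'E'
from bench import manip
import cv2
s=manip.get_state()
print({k:s[k] for k in s})
print(manip.grip_point_offset)
for n in ["scene","top","wrist"]:
    c=manip.camera(n)
    cv2.imwrite(f"pics/{n}0.png",c["frame"][:,:,::-1])
    print(n,{k:c[k] for k in c if k!="frame"})
E
```

```text
pics
{'time_s': 0.0, 'joint_positions': array([ 1.55773302e+00,  4.07900179e-02,  8.38188081e-02, -4.48468986e-04,
       -1.61547552e+00, -3.33682375e-01]), 'dq': array([-0.00100875,  0.00138967, -0.00060285, -0.00158583, -0.00104518,
       -0.00192584]), 'effort': array([-4.61960769e-05, -3.68210149e+01,  3.47407043e+01,  6.93189159e+00,
       -5.43912261e-03,  7.72571553e-06]), 'ee_pos': array([0.20376378, 0.56413466, 0.30289848]), 'eef_rot': array([-0.35582116, -2.03115842,  2.03466853]), 'contact_force': array([-0.39106837,  0.31182388,  0.16532326]), 'torque': array([0.04673672, 0.01035652, 0.02399948]), 'finger_gap': 0.9982513839322965}
0.0539
scene {'mtx': array([[508.60153577,   0.        , 278.62841272],
       [  0.        , 508.60153577, 205.64655037],
       [  0.        ,   0.        ,   1.        ]]), 'rvec': array([ 2.01874178,  1.15813445, -0.56618687]), 'tvec': array([-0.29305448, -0.25465908,  1.86059005])}
top {'mtx': array([[412.25646776,   0.        , 288.46830078],
       [  0.        , 412.25646776, 204.91566394],
       [  0.        ,   0.        ,   1.        ]]), 'rvec': array([ 2.11681327, -2.14499245,  0.1671852 ]), 'tvec': array([0.01010977, 0.59264866, 1.13152757])}
wrist {'mtx': array([[355.73588522,   0.        , 276.8297015 ],
       [  0.        , 355.73588522, 207.58801138],
       [  0.        ,   0.        ,   1.        ]]), 'tool_from_camera': array([[-8.45741294e-04,  9.50994636e-01,  3.09206222e-01,
        -7.94737534e-02],
       [ 6.69343109e-04, -3.09205725e-01,  9.50994938e-01,
        -7.05885105e-02],
       [ 9.99999418e-01,  1.01126074e-03, -3.75033657e-04,
        -7.52743860e-04],
       [ 0.00000000e+00,  0.00000000e+00,  0.00000000e+00,
         1.00000000e+00]])}
```

View pics/scene0.png

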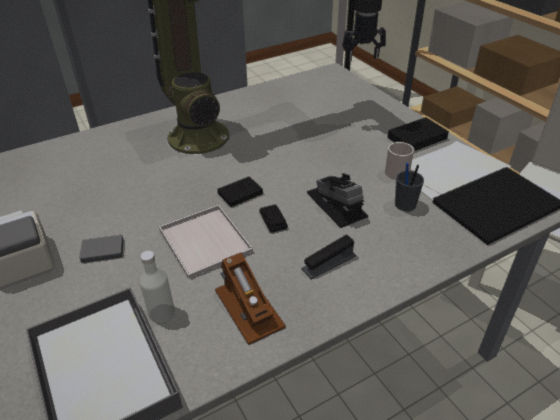

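View pics/top0.png

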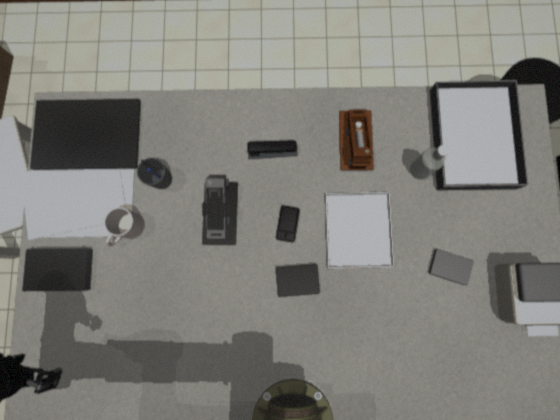

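View pics/wrist0.png

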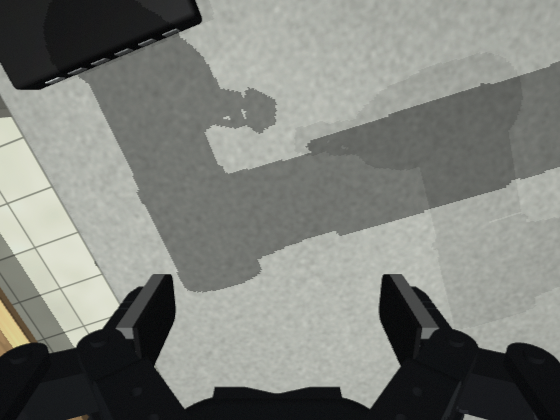

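The top view shows the terminal at about (217,210), the tray at (359,230), the mouse at (288,223), the stapler at (272,149) and the brown decoy at (357,139). I'll enlarge it to get positions.

```bash
cat > h.py <<'E'
import numpy as np, cv2
from scipy.spatial.transform import Rotation as R
def cam(c):
    return c["mtx"],R.from_rotvec(np.ravel(c["rvec"])).as_matrix(),np.ravel(c["tvec"])
def ray(c,uv):
    K,Rm,t=cam(c); d=Rm.T@np.linalg.solve(K,[uv[0],uv[1],1]); return -Rm.T@t,d
def atz(c,uv,z):
    o,d=ray(c,uv); return o+d*(z-o[2])/d[2]
def proj(c,P):
    K,Rm,t=cam(c); return cv2.projectPoints(np.atleast_2d(np.array(P,float)),Rm,t,K,None)[0].reshape(-1,2)
def crop(f,x0,y0,w,h,k,name):
    im=cv2.resize(f[y0:y0+h,x0:x0+w,::-1],None,fx=k,fy=k,interpolation=cv2.INTER_CUBIC)
    cv2.imwrite(name,im)
E
python3 - <<'E'
from bench import manip
from h import *
c=manip.camera("top"); crop(c["frame"],180,160,80,100,6,"pics/topT.png")
crop(c["frame"],315,180,90,100,6,"pics/topTray.png")
c2=manip.camera("scene"); crop(c2["frame"],290,160,100,75,8,"pics/sceneT.png")
for uv in [(203,244),(238,183),(326,194),(391,267),(326,267),(391,192)]: print(uv,atz(c,uv,0.0),atz(c,uv,.018))
E
```

```text
(203, 244) [0.48781895 0.25577083 0.        ] [0.48648849 0.25187386 0.018     ]
(238, 183) [0.67009215 0.15401734 0.        ] [0.66605853 0.1516294  0.018     ]
(326, 194) [ 0.6325195  -0.11016878  0.        ] [ 0.6290431  -0.10863877  0.018     ]
(391, 267) [ 0.4139464  -0.29287519  0.        ] [ 0.4137115  -0.28863559  0.018     ]
(326, 267) [ 0.41631426 -0.1042488   0.        ] [ 0.41604423 -0.10280658  0.018     ]
(391, 192) [ 0.6358262  -0.30469901  0.        ] [ 0.63230075 -0.30028407  0.018     ]
```

View pics/topT.png

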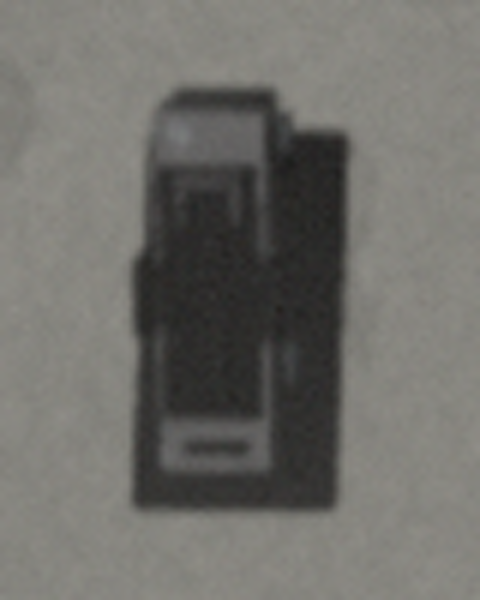

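View pics/sceneT.png

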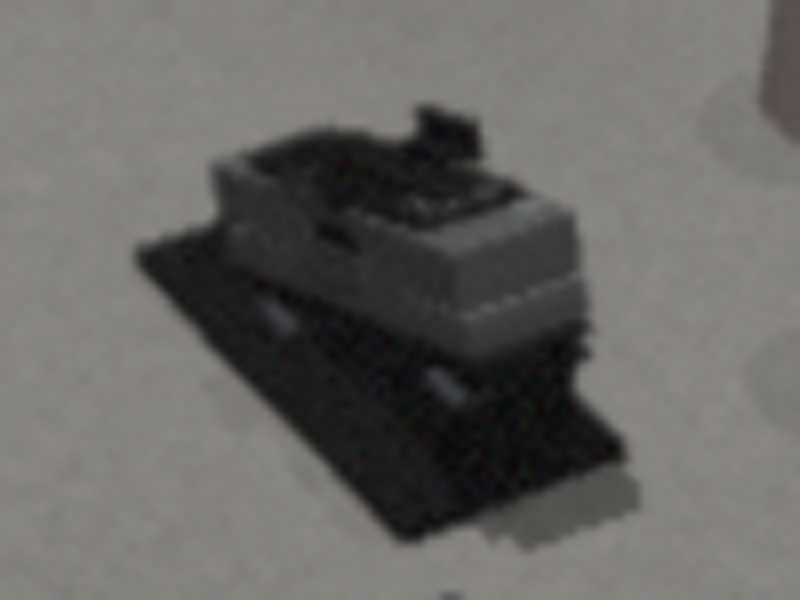

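View pics/topTray.png

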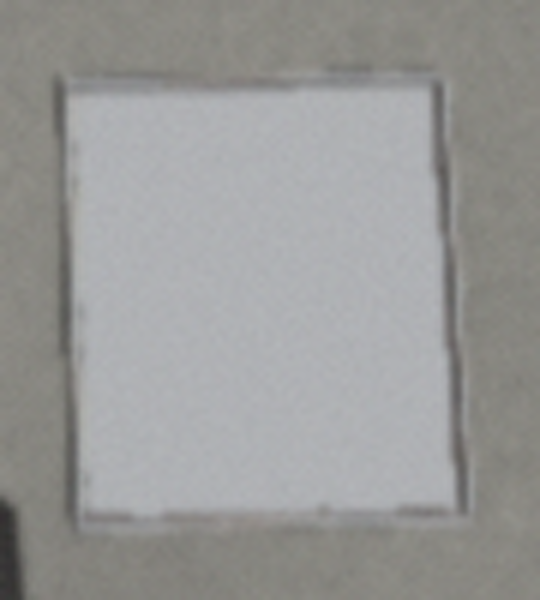

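```bash
python3 - <<'E'
from bench import manip
from h import *
c=manip.camera("top"); c2=manip.camera("scene")
s=manip.get_state(); print(R.from_rotvec(s["eef_rot"]).as_matrix().round(3))
for n,uv in dict(fr=(180+347/6,160+131/6),nr=(180+335/6,160+509/6),nl=(180+135/6,160+507/6)).items(): print(n,atz(c,uv,.01))
for n,uv in dict(nr=(290+140/8,160+250/8),fr=(290+403/8,160+540/8),fl=(290+625/8,160+450/8)).items(): print('sc',n,atz(c2,uv,.005))
for uv in [(325.5,193),(389,192.5),(328,267.5),(393,266)]: print('tray',atz(c,uv,.018))
for n,uv in dict(cup=(153,172),mug=(117,222),drive=(58,268),st1=(249,149),st2=(296,149),mouse=(288,223),ink=(298,280)).items(): print(n,atz(c,uv,.03))
E
```

```text
[[-0.94 -0.   -0.34]
 [ 0.34 -0.   -0.94]
 [-0.   -1.    0.  ]]
fr [0.67143025 0.15321785 0.01      ]
nr [0.48339497 0.1575798  0.01      ]
nl [0.48564137 0.25503694 0.01      ]
sc nr [0.48832552 0.16179688 0.005     ]
sc fr [0.67938108 0.15205116 0.005     ]
sc fl [0.68079264 0.25013271 0.005     ]
tray [ 0.63206989 -0.10724634  0.018     ]
tray [ 0.63088398 -0.29432272  0.018     ]
tray [ 0.41455586 -0.10849314  0.018     ]
tray [ 0.41646914 -0.29449723  0.018     ]
cup [0.70037458 0.40225471 0.03      ]
mug [0.55265569 0.5008754  0.03      ]
drive [0.42263633 0.66253956 0.03      ]
st1 [0.76661489 0.11800782 0.03      ]
st2 [ 0.76444332 -0.0220969   0.03      ]
mouse [0.54297209 0.00443488 0.03      ]
ink [ 0.38054963 -0.0218334   0.03      ]
```

```bash
cat >> h.py <<'E'
def state(m):
    s=m.get_state(); return s, R.from_rotvec(s["eef_rot"]).as_matrix(), np.array(s["ee_pos"])
def Rtool(yaw,th=0.38,flip=True):
    # tool y = -(bay z); flip: tool x = downhill
    n=np.array([-np.sin(th)*np.cos(yaw),-np.sin(th)*np.sin(yaw),np.cos(th)]); yy=np.array([-np.sin(yaw),np.cos(yaw),0])
    z=-yy if flip else yy; y=-n; return np.c_[np.cross(y,z),y,z]
def delta(R0,p0,R1,p1):
    """shift first (in R0 axes, mm), and rotvec (tool axes)"""
    return (R0.T@(np.array(p1)-p0))*1000, R.from_matrix(R0.T@R1).as_rotvec()
E
python3 - <<'E'
from bench import manip
from h import *
s,R0,p0=state(manip)
R1=Rtool(-0.035)
d,r=delta(R0,p0,R1,[.50,.20,.28]); print(R1.round(3),d.round(1),r.round(3))
E
```

```text
[[-0.928  0.371 -0.035]
 [ 0.032 -0.013 -0.999]
 [-0.371 -0.929 -0.   ]] [-402.3   23.8  241.9] [-0.06  -0.308  0.377]
```

Emit:
send_rows(
  steps=[
    {"dx": -40, "dy": 2.4, "dz": 24, "jaw": 0},
    {"dx": -40, "dy": 2.4, "dz": 24},
    {"dx": -40, "dy": 2.4, "dz": 24},
    {"dx": -40, "dy": 2.4, "dz": 24},
    {"dx": -40, "dy": 2.4, "dz": 24},
    {"dx": -40, "dy": 2.4, "dz": 24},
    {"dx": -40, "dy": 2.4, "dz": 24},
    {"dx": -40, "dy": 2.4, "dz": 24},
    {"dx": -40, "dy": 2.4, "dz": 24},
    {"dx": -40, "dy": 2.4, "dz": 24},
  ],
)

```text
schema error: expected keys dx, dy, dz, rx, ry, rz, jaw
```

Emit:
send_rows(
  steps=[
    {"rx": -0.015, "ry": -0.077, "rz": 0.094},
    {"rx": -0.015, "ry": -0.077, "rz": 0.094},
    {"rx": -0.015, "ry": -0.077, "rz": 0.094},
    {"rx": -0.015, "ry": -0.077, "rz": 0.094},
    {"dx": 0},
    {"dx": 0},
  ],
)

```text
schema error: expected keys dx, dy, dz, rx, ry, rz, jaw
```

```bash
python3 - <<'E'
from bench import manip
from h import *
s,R0,p0=state(manip); print(s)
d,r=delta(R0,p0,Rtool(-0.035),[.50,.20,.28]); print(d.round(1),r.round(3))
c=manip.camera("wrist"); cv2.imwrite("pics/w1.png",c["frame"][:,:,::-1])
np.savez("w1.npz",R0=R0,p0=p0,T=c["tool_from_camera"],K=c["mtx"],f=c["frame"])
E
```

```text
{'time_s': 0.35, 'joint_positions': array([ 1.55769447e+00,  4.03549019e-02,  8.46044795e-02, -5.71663918e-05,
       -1.61549859e+00, -3.33713306e-01]), 'dq': array([-0.00064404, -0.00056669,  0.0028616 ,  0.00203648, -0.00079568,
       -0.00207281]), 'effort': array([ 2.06609482e-03, -3.67371047e+01,  3.46934831e+01,  6.92185745e+00,
       -2.13349340e-03,  5.43508918e-06]), 'ee_pos': array([0.20389432, 0.56424729, 0.30365448]), 'eef_rot': array([-0.35611812, -2.0324731 ,  2.03341423]), 'contact_force': array([ 0.69068565,  0.28647363, -0.64265518]), 'torque': array([-0.03077814,  0.05769166, -0.01661311]), 'finger_gap': 0.9984135253163975}
[-402.3   23.8  241.9] [-0.06  -0.308  0.377]
```

View pics/w1.png

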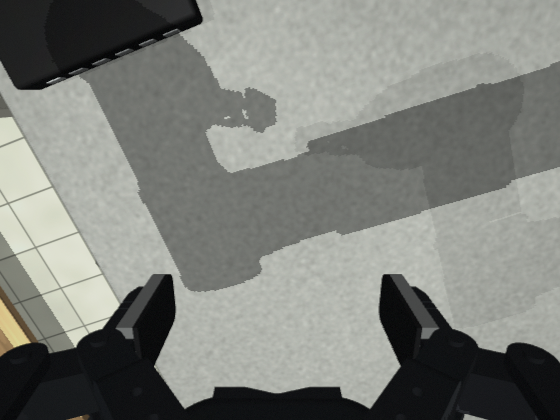

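The call needs all seven keys in every row.

Emit:
send_rows(
  steps=[
    {"dx": -40, "dy": 2.4, "dz": 24, "rx": 0, "ry": 0, "rz": 0, "jaw": 0},
    {"dx": -40, "dy": 2.4, "dz": 24, "rx": 0, "ry": 0, "rz": 0, "jaw": 0},
    {"dx": -40, "dy": 2.4, "dz": 24, "rx": 0, "ry": 0, "rz": 0, "jaw": 0},
    {"dx": -40, "dy": 2.4, "dz": 24, "rx": 0, "ry": 0, "rz": 0, "jaw": 0},
    {"dx": -40, "dy": 2.4, "dz": 24, "rx": 0, "ry": 0, "rz": 0, "jaw": 0},
    {"dx": -40, "dy": 2.4, "dz": 24, "rx": 0, "ry": 0, "rz": 0, "jaw": 0},
    {"dx": -40, "dy": 2.4, "dz": 24, "rx": 0, "ry": 0, "rz": 0, "jaw": 0},
    {"dx": -40, "dy": 2.4, "dz": 24, "rx": 0, "ry": 0, "rz": 0, "jaw": 0},
    {"dx": -40, "dy": 2.4, "dz": 24, "rx": 0, "ry": 0, "rz": 0, "jaw": 0},
    {"dx": -40, "dy": 2.4, "dz": 24, "rx": 0, "ry": 0, "rz": 0, "jaw": 0},
  ],
)

```text
time_s: 1.65
ee_pos: [0.4993, 0.2013, 0.28]
eef_rot: [-0.356, -2.034, 2.033]
contact_force: [1.1, 0.1, -0.0]
finger_gap: 0.998
```

Emit:
send_rows(
  steps=[
    {"dx": 0, "dy": 0, "dz": 0, "rx": -0.015, "ry": -0.077, "rz": 0.094, "jaw": 0},
    {"dx": 0, "dy": 0, "dz": 0, "rx": -0.015, "ry": -0.077, "rz": 0.094, "jaw": 0},
    {"dx": 0, "dy": 0, "dz": 0, "rx": -0.015, "ry": -0.077, "rz": 0.094, "jaw": 0},
    {"dx": 0, "dy": 0, "dz": 0, "rx": -0.015, "ry": -0.077, "rz": 0.094, "jaw": 0},
    {"dx": 0, "dy": 0, "dz": 0, "rx": 0, "ry": 0, "rz": 0, "jaw": 0},
    {"dx": 0, "dy": 0, "dz": 0, "rx": 0, "ry": 0, "rz": 0, "jaw": 0},
  ],
)

```text
time_s: 2.4
ee_pos: [0.4985, 0.2027, 0.2804]
eef_rot: [0.425, 2.024, -2.034]
contact_force: [0.0, -0.1, 0.4]
finger_gap: 0.996
```

```bash
cat > look.py <<'E'
import sys
from bench import manip
from h import *
s,R0,p0=state(manip); print({k:np.round(s[k],3) for k in s if k not in("effort","dq")})
c=manip.camera("wrist"); cv2.imwrite(f"pics/{sys.argv[1]}.png",c["frame"][:,:,::-1])
np.savez(sys.argv[1]+".npz",R0=R0,p0=p0,T=c["tool_from_camera"],K=c["mtx"],f=c["frame"])
E
python3 look.py w2
```

```text
{'time_s': np.float64(2.4), 'joint_positions': array([ 0.908, -0.379, -0.472,  0.318, -1.262,  0.562]), 'ee_pos': array([0.499, 0.203, 0.28 ]), 'eef_rot': array([ 0.425,  2.024, -2.034]), 'contact_force': array([ 0.047, -0.083,  0.421]), 'torque': array([ 0.056,  0.99 , -0.02 ]), 'finger_gap': np.float64(0.996)}
```

View pics/w2.png

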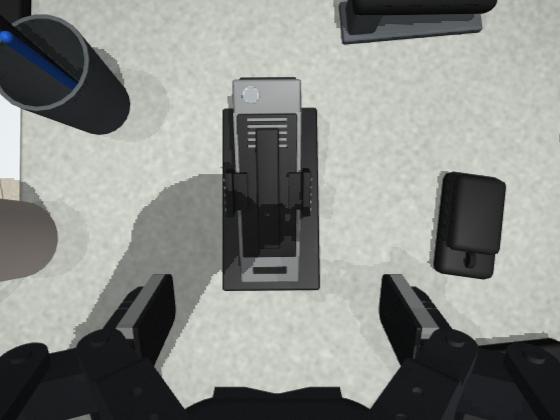

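```bash
python3 - <<'E'
from h import *
f=np.load("w2.npz")["f"]; f=np.clip(f.astype(float)*1.8,0,255).astype(np.uint8)
crop(f,210,65,120,235,2,"/dev/null.png") if 0 else None
crop(f,205,70,130,120,5,"pics/w2a.png"); crop(f,205,160,130,140,4,"pics/w2b.png")
E
```

```text
(no output)
```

View pics/w2a.png

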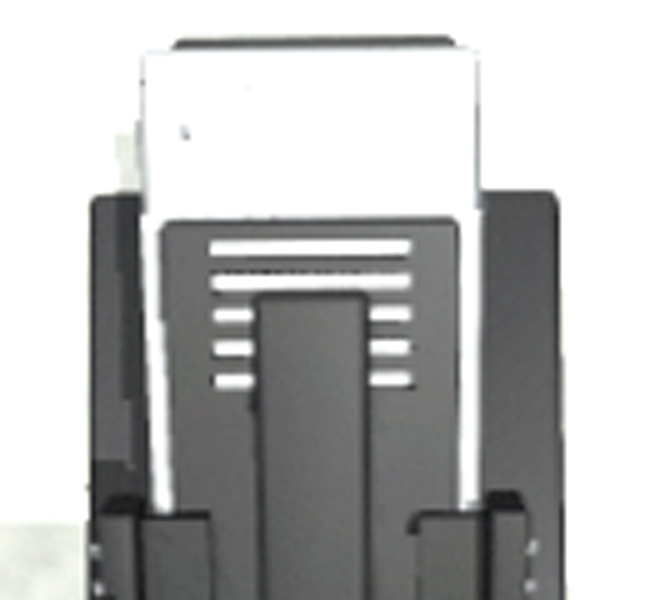

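View pics/w2b.png

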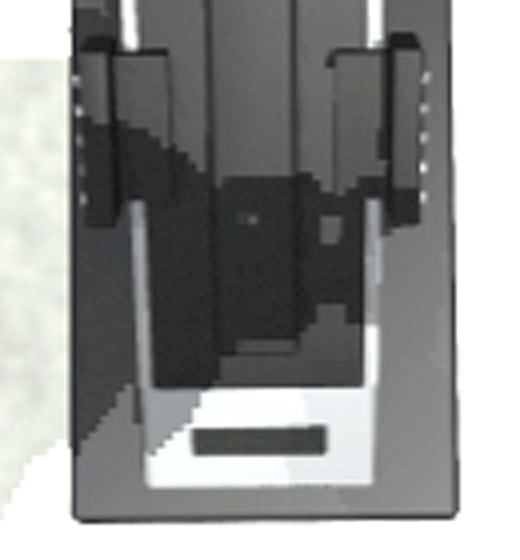

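```bash
cat > fit.py <<'E'
from h import *
from scipy.optimize import least_squares
D=np.load("w2.npz"); R0,p0,T,K=[D[k] for k in("R0","p0","T","K")]
def wproj(P):
    Pt=(np.atleast_2d(P)-p0)@R0; Pc=(Pt-T[:3,3])@T[:3,:3]; q=Pc@K.T; return q[:,:2]/q[:,2:]
def bayR(yaw,th=.38):
    Q=Rtool(yaw,th,True); return np.c_[-Q[:,0],-Q[:,2],-Q[:,1]]
M=np.array([[60,23,4],[60,-23,4],[-60,23,4],[-60,-23,4]])/1000
U=np.array([[237,114.4],[296.6,114.4],[243,256.75],[295.75,256.75]])
M2=np.array([[18,33,18],[18,-33,18],[-18,33,18],[-18,-33,18]])/1000
U2=np.array([[225.6,172],[310.4,171.5],[226.75,216],[310,215.5]])
for free in (3,4,5):
  def f(v,full=False):
    v=np.r_[v,[.084,.38][free-3:]]
    B=bayR(v[2],v[4]); o=np.array([v[0],v[1],v[3]])
    r=wproj(np.r_[M,M2]@B.T+o)-np.r_[U,U2]
    return r if full else r.ravel()
  s=least_squares(f,np.r_[.56,.2,-.03,.084,.38][:free]); print(free,s.x.round(4)); print(f(s.x,True).round(1).tolist())
  v=s.x; 
base=np.array([[95,50,10],[95,-50,10],[-95,-50,10],[-95,50,10]])/1000
# base corners observed
Ub=np.array([[205+93/5,70+197/5],[205+556/5,70+193/5],[205+457/4,160+514/4],[205+75/4,160+519/4]])
def g(v):
    c,s_=np.cos(v[2]),np.sin(v[2]); return (wproj(base@np.array([[c,s_,0],[-s_,c,0],[0,0,1]])+[v[0],v[1],0])-Ub).ravel()
s=least_squares(g,[.58,.2,-.03]); print("base",s.x.round(4),s.fun.round(1))
E
python3 fit.py
```

```text
3 [ 0.5814  0.2078 -0.0278]
[[-0.1, -0.6], [0.8, -1.1], [-0.1, 0.3], [0.3, -0.1], [-1.4, 0.1], [0.7, -0.1], [-0.1, 0.8], [0.1, 0.6]]
4 [ 0.5817  0.2079 -0.0277  0.0813]
[[0.2, 0.2], [0.5, -0.3], [0.1, -0.4], [0.0, -0.7], [-1.0, 0.3], [0.2, 0.1], [0.3, 0.5], [-0.3, 0.4]]
5 [ 0.5817  0.2079 -0.0273  0.0804  0.3587]
[[0.5, 0.3], [0.3, -0.2], [0.0, 0.1], [0.1, -0.3], [-0.8, -0.1], [0.1, -0.3], [0.3, 0.3], [-0.4, 0.1]]
base [ 0.5809  0.2075 -0.0251] [-1.4 -1.7  1.4 -1.9  1.6  1.8 -1.5  1.5]
```

```bash
cat > tgt.py <<'E'
from bench import manip
from h import *
yaw=-.027; bay=np.array([.5815,.2077,.084]); Rt=Rtool(yaw); n=-Rt[:,1]; xb=-Rt[:,0]
def to(h,x=0,Rr=Rt):
    s,R0,p0=state(manip); return [a.round(4) for a in delta(R0,p0,Rr,bay+xb*x+n*h)]
if __name__=="__main__":
    import sys; s=manip.get_state(); print(s["time_s"],s["finger_gap"],s["contact_force"],s["torque"]); print(to(*map(float,sys.argv[1:])))
E
python3 tgt.py .100; python3 tgt.py .061
```

```text
2.45 1.0018159076707376 [ 0.23020202 -0.7183001  -1.21709088] [ 0.01900969  0.99298374 -0.05136787]
[array([ -3.9175, 113.0848,  -7.4229]), array([-0.0017, -0.0093,  0.0016])]
2.45 1.0018159076707376 [ 0.23020202 -0.7183001  -1.21709088] [ 0.01900969  0.99298374 -0.05136787]
[array([ -3.9801, 152.0847,  -7.4909]), array([-0.0017, -0.0093,  0.0016])]
```

Emit:
send_rows(
  steps=[
    {"dx": -1.9, "dy": 27, "dz": -3.4, "rx": -0.0017, "ry": -0.0093, "rz": 0.0016, "jaw": 0},
    {"dx": -2, "dy": 27, "dz": -2, "rx": 0, "ry": 0, "rz": 0, "jaw": 0},
    {"dx": 0, "dy": 27, "dz": -2, "rx": 0, "ry": 0, "rz": 0, "jaw": 0},
    {"dx": 0, "dy": 20, "dz": 0, "rx": 0, "ry": 0, "rz": 0, "jaw": 0},
    {"dx": 0, "dy": 12, "dz": 0, "rx": 0, "ry": 0, "rz": 0, "jaw": 0},
    {"dx": 0, "dy": 0, "dz": 0, "rx": 0, "ry": 0, "rz": 0, "jaw": 0},
    {"dx": 0, "dy": 0, "dz": 0, "rx": 0, "ry": 0, "rz": 0, "jaw": 0},
  ],
)

```text
time_s: 3.32
ee_pos: [0.5446, 0.2089, 0.1776]
eef_rot: [0.417, 2.017, -2.028]
contact_force: [-0.3, -0.4, 0.1]
finger_gap: 0.999
```

```bash
python3 tgt.py .061; python3 look.py w3; python3 - <<'E'
from bench import manip
from h import *
c=manip.camera("scene"); crop(c["frame"],270,100,140,105,5,"pics/s3.png")
E
```

```text
3.325 0.9987961804397274 [-0.30966407 -0.37126042  0.11610719] [-0.01758266  1.0640831   0.01362561]
[array([ 0.5062, 39.5878,  0.2286]), array([ 0.0002,  0.0012, -0.0019])]
{'time_s': np.float64(3.325), 'joint_positions': array([ 0.834, -0.227, -0.546,  0.338, -1.021,  0.567]), 'ee_pos': array([0.545, 0.209, 0.178]), 'eef_rot': array([ 0.417,  2.017, -2.028]), 'contact_force': array([-0.31 , -0.371,  0.116]), 'torque': array([-0.018,  1.064,  0.014]), 'finger_gap': np.float64(0.999)}
```

View pics/w3.png

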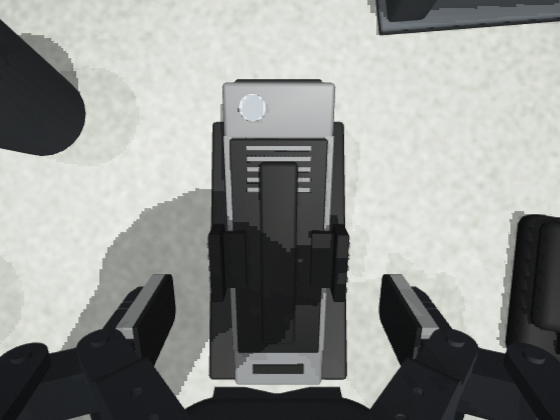

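View pics/s3.png

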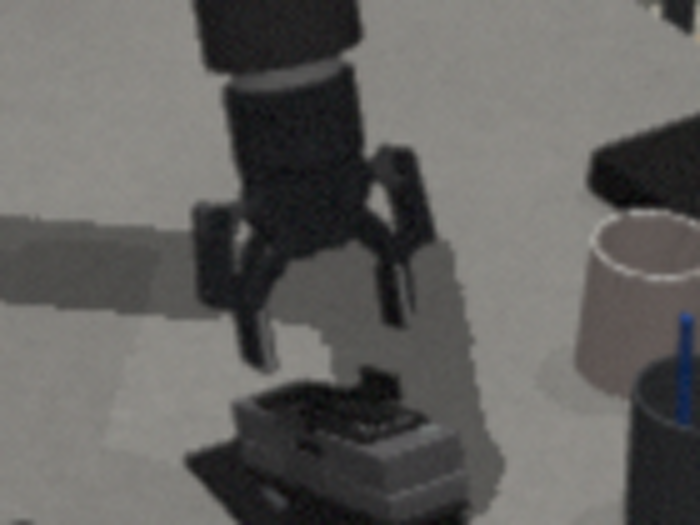

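Jaws (inner tip edges at u=174 and 380, middle 277) are centred on the tabs (210 and 348, middle 279), so I go down.

Emit:
send_rows(
  steps=[
    {"dx": 0.5, "dy": 14, "dz": 0.2, "rx": 0, "ry": 0, "rz": 0, "jaw": 0},
    {"dx": 0, "dy": 14, "dz": 0, "rx": 0, "ry": 0, "rz": 0, "jaw": 0},
    {"dx": 0, "dy": 8, "dz": 0, "rx": 0, "ry": 0, "rz": 0, "jaw": 0},
    {"dx": 0, "dy": 3.5, "dz": 0, "rx": 0, "ry": 0, "rz": 0, "jaw": 0},
    {"dx": 0, "dy": 0, "dz": 0, "rx": 0, "ry": 0, "rz": 0, "jaw": 0},
    {"dx": 0, "dy": 0, "dz": 0, "rx": 0, "ry": 0, "rz": 0, "jaw": 0},
  ],
)

```text
time_s: 4.18
ee_pos: [0.5586, 0.2082, 0.14]
eef_rot: [0.416, 2.017, -2.028]
contact_force: [0.6, -0.5, -0.0]
finger_gap: 1.003
```

```bash
python3 tgt.py .061; python3 look.py w4
```

```text
4.175 1.0026845338832746 [ 0.60114941 -0.48269816 -0.00499844] [0.00372085 0.97413745 0.0409521 ]
[array([-0.4497, -0.4705, -0.1101]), array([-0.0001,  0.0016, -0.0014])]
{'time_s': np.float64(4.175), 'joint_positions': array([ 0.809, -0.165, -0.568,  0.35 , -0.936,  0.561]), 'ee_pos': array([0.559, 0.208, 0.14 ]), 'eef_rot': array([ 0.416,  2.017, -2.028]), 'contact_force': array([ 0.601, -0.483, -0.005]), 'torque': array([0.004, 0.974, 0.041]), 'finger_gap': np.float64(1.003)}
```

View pics/w4.png

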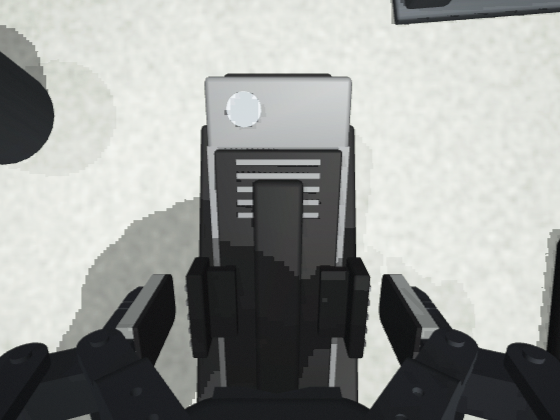

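Emit:
send_rows(
  steps=[
    {"dx": 0, "dy": 0, "dz": 0, "rx": 0, "ry": 0, "rz": 0, "jaw": 50},
    {"dx": 0, "dy": 0, "dz": 0, "rx": 0, "ry": 0, "rz": 0, "jaw": 70},
    {"dx": 0, "dy": 0, "dz": 0, "rx": 0, "ry": 0, "rz": 0, "jaw": 130},
    {"dx": 0, "dy": 0, "dz": 0, "rx": 0, "ry": 0, "rz": 0, "jaw": 130},
    {"dx": 0, "dy": 0, "dz": 0, "rx": 0, "ry": 0, "rz": 0, "jaw": 130},
    {"dx": 0, "dy": 0, "dz": 0, "rx": 0, "ry": 0, "rz": 0, "jaw": 130},
  ],
  force=65,
)

```text
time_s: 4.97
ee_pos: [0.5589, 0.2085, 0.1427]
eef_rot: [0.418, 2.016, -2.026]
contact_force: [-11.7, -1.3, 12.8]
finger_gap: 0.641
```

```bash
python3 tgt.py .061; python3 look.py w5
```

```text
4.975 0.6410591698125987 [-11.68180836  -1.26964081  12.80752296] [-0.66090789  3.05296375 -0.25131832]
[array([0.7408, 1.8597, 0.1416]), array([ 0.0004,  0.0016, -0.0037])]
{'time_s': np.float64(4.975), 'joint_positions': array([ 0.809, -0.168, -0.566,  0.351, -0.939,  0.561]), 'ee_pos': array([0.559, 0.208, 0.143]), 'eef_rot': array([ 0.418,  2.016, -2.026]), 'contact_force': array([-11.682,  -1.27 ,  12.808]), 'torque': array([-0.661,  3.053, -0.251]), 'finger_gap': np.float64(0.641)}
```

View pics/w5.png

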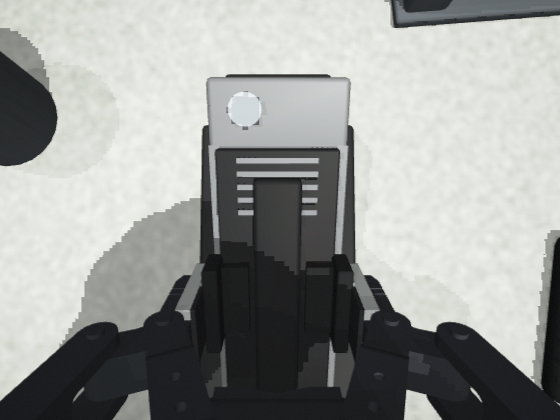

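Gap 0.641 × 85 mm ≈ 54.5 mm, so both tabs are at their stops. I draw the cover off along its normal, slowly.

Emit:
send_rows(
  steps=[
    {"dx": 0, "dy": -2, "dz": 0, "rx": 0, "ry": 0, "rz": 0, "jaw": 130},
    {"dx": 0, "dy": -2, "dz": 0, "rx": 0, "ry": 0, "rz": 0, "jaw": 130},
    {"dx": 0, "dy": -3, "dz": 0, "rx": 0, "ry": 0, "rz": 0, "jaw": 130},
    {"dx": 0, "dy": 0, "dz": 0, "rx": 0, "ry": 0, "rz": 0, "jaw": 130},
  ],
)

```text
time_s: 5.52
ee_pos: [0.5559, 0.2082, 0.1461]
eef_rot: [0.416, 2.017, -2.029]
contact_force: [-0.5, -0.3, -1.4]
finger_gap: 0.638
```

```bash
python3 tgt.py .061; python3 look.py w6
```

```text
5.525 0.6381387945529067 [-0.46798975 -0.27595184 -1.35700404] [0.0082453  1.14425624 0.07695265]
[array([-0.7779,  6.1452, -0.2301]), array([-0.0005,  0.0017, -0.0008])]
{'time_s': np.float64(5.525), 'joint_positions': array([ 0.813, -0.177, -0.565,  0.347, -0.951,  0.562]), 'ee_pos': array([0.556, 0.208, 0.146]), 'eef_rot': array([ 0.416,  2.017, -2.029]), 'contact_force': array([-0.468, -0.276, -1.357]), 'torque': array([0.008, 1.144, 0.077]), 'finger_gap': np.float64(0.638)}
```

View pics/w6.png

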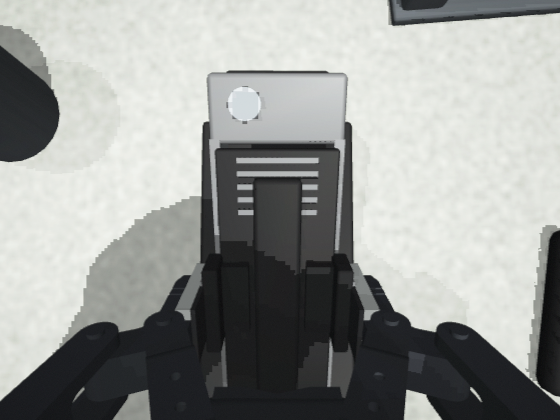

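Wrist force is only −1.4 N, about the cover's weight, and the terminal is receding from the cover in the picture, so it's coming out free. I continue.

Emit:
send_rows(
  steps=[
    {"dx": 0, "dy": -4, "dz": 0, "rx": 0, "ry": 0, "rz": 0, "jaw": 130},
    {"dx": 0, "dy": -6, "dz": 0, "rx": 0, "ry": 0, "rz": 0, "jaw": 130},
    {"dx": 0, "dy": -8, "dz": 0, "rx": 0, "ry": 0, "rz": 0, "jaw": 130},
    {"dx": 0, "dy": -15, "dz": 0, "rx": 0, "ry": 0, "rz": 0, "jaw": 130},
    {"dx": 0, "dy": -25, "dz": 0, "rx": 0, "ry": 0, "rz": 0, "jaw": 130},
    {"dx": 0, "dy": -30, "dz": 0, "rx": 0, "ry": 0, "rz": 0, "jaw": 130},
    {"dx": 0, "dy": -20, "dz": 0, "rx": 0, "ry": 0, "rz": 0, "jaw": 130},
    {"dx": 0, "dy": 0, "dz": 0, "rx": 0, "ry": 0, "rz": 0, "jaw": 130},
  ],
)

```text
time_s: 6.58
ee_pos: [0.5158, 0.2098, 0.2493]
eef_rot: [0.418, 2.018, -2.023]
contact_force: [0.1, -0.5, -1.0]
finger_gap: 0.636
```

```bash
python3 look.py w7; python3 - <<'E'
from bench import manip
from h import *
s,R0,p0=state(manip)
# tray placement: tool down, tool x = -world x, z=-world y
R1=Rtool(0.0,0.0)
c=manip.camera("top"); cv2.imwrite("pics/t7.png",c["frame"][:,:,::-1])
d,r=delta(R0,p0,R1,[.523,-.201,.20]); print(d.round(1),r.round(3))
d,r=delta(R1,p0,R1,[.523,-.201,.20]); print(d.round(1))
E
```

```text
{'time_s': np.float64(6.575), 'joint_positions': array([ 0.887, -0.328, -0.494,  0.325, -1.18 ,  0.569]), 'ee_pos': array([0.516, 0.21 , 0.249]), 'eef_rot': array([ 0.418,  2.018, -2.023]), 'contact_force': array([ 0.09 , -0.525, -1.009]), 'torque': array([ 0.01 ,  1.149, -0.022]), 'finger_gap': np.float64(0.636)}
[  1.2  50.2 410.3] [-0.004 -0.025 -0.382]
[ -7.3  47.3 410.6]
```

View pics/w7.png

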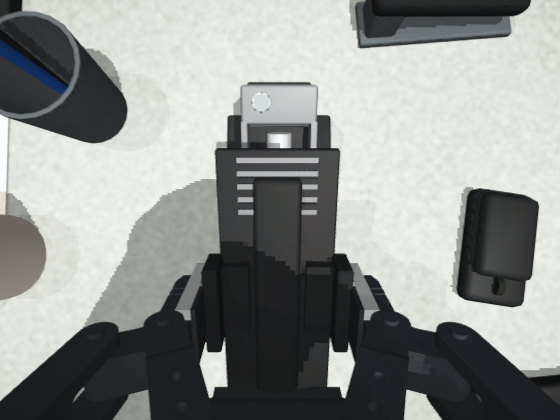

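View pics/t7.png

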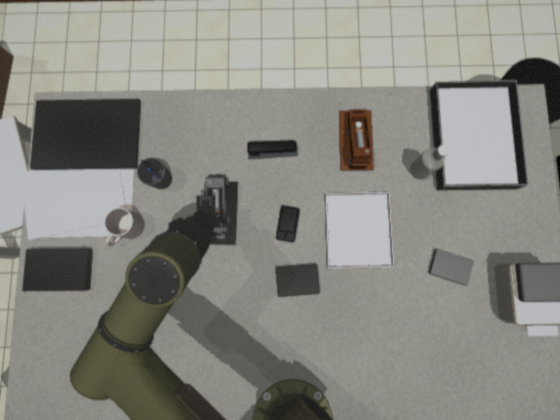

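Emit:
send_rows(
  steps=[
    {"dx": 0, "dy": 0, "dz": 15, "rx": -0.001, "ry": -0.006, "rz": -0.0955, "jaw": 130},
    {"dx": 0, "dy": 0, "dz": 25, "rx": -0.001, "ry": -0.006, "rz": -0.0955, "jaw": 130},
    {"dx": 0, "dy": 0, "dz": 35, "rx": -0.001, "ry": -0.006, "rz": -0.0955, "jaw": 130},
    {"dx": 0, "dy": 0, "dz": 35, "rx": -0.001, "ry": -0.006, "rz": -0.0955, "jaw": 130},
    {"dx": 0, "dy": 0, "dz": 40, "rx": 0, "ry": 0, "rz": 0, "jaw": 130},
    {"dx": 0, "dy": 0, "dz": 45, "rx": 0, "ry": 0, "rz": 0, "jaw": 130},
    {"dx": 0, "dy": 0, "dz": 45, "rx": 0, "ry": 0, "rz": 0, "jaw": 130},
    {"dx": 0, "dy": 0, "dz": 45, "rx": 0, "ry": 0, "rz": 0, "jaw": 130},
    {"dx": 0, "dy": 0, "dz": 45, "rx": 0, "ry": 0, "rz": 0, "jaw": 130},
    {"dx": 0, "dy": 0, "dz": 40, "rx": 0, "ry": 0, "rz": 0, "jaw": 130},
    {"dx": 0, "dy": 0, "dz": 25, "rx": 0, "ry": 0, "rz": 0, "jaw": 130},
    {"dx": 0, "dy": 0, "dz": 15, "rx": 0, "ry": 0, "rz": 0, "jaw": 130},
  ],
)

```text
time_s: 8.18
ee_pos: [0.5134, -0.202, 0.2456]
eef_rot: [0.001, -2.217, 2.22]
contact_force: [-0.2, -0.0, -0.8]
finger_gap: 0.636
```

```bash
python3 look.py w8; python3 - <<'E'
from bench import manip
from h import *
s,R0,p0=state(manip)
R1=Rtool(0.0,0.0)
d,r=delta(R0,p0,R1,[.523,-.201,.14]); print(d.round(1),r.round(3))
E
```

```text
{'time_s': np.float64(8.175), 'joint_positions': array([-1.000e-02, -8.500e-02, -1.450e-01,  1.000e-03, -1.515e+00,
        1.578e+00]), 'ee_pos': array([ 0.513, -0.202,  0.246]), 'eef_rot': array([ 1.000e-03, -2.217e+00,  2.220e+00]), 'contact_force': array([-0.153, -0.012, -0.831]), 'torque': array([-0.007, -0.008,  0.001]), 'finger_gap': np.float64(0.636)}
[-10.  105.8  -2. ] [-0.002 -0.003  0.003]
```

View pics/w8.png

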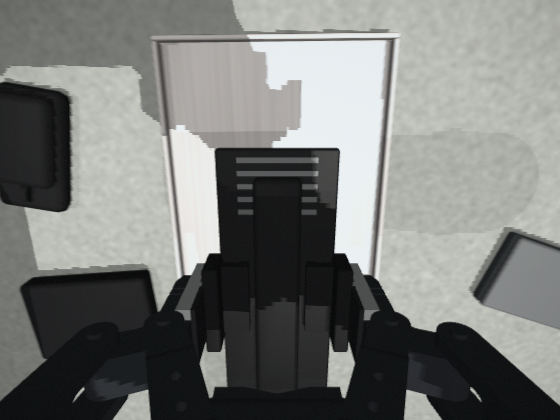

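```bash
python3 - <<'E'
from h import *
D=np.load("w8.npz"); R0,p0,T,K=[D[k] for k in("R0","p0","T","K")]
for uv in [(153,39),(399,35)]:
    d=R0@T[:3,:3]@np.linalg.solve(K,[*uv,1]); o=p0+R0@T[:3,3]
    print(o+d*(.018-o[2])/d[2])
E
```

```text
[ 0.63093618 -0.1073875   0.018     ]
[ 0.63331302 -0.29472229  0.018     ]
```

Emit:
send_rows(
  steps=[
    {"dx": -3, "dy": 15, "dz": 0, "rx": -0.002, "ry": -0.003, "rz": 0.003, "jaw": 130},
    {"dx": -4, "dy": 25, "dz": -1, "rx": 0, "ry": 0, "rz": 0, "jaw": 130},
    {"dx": -3, "dy": 30, "dz": -1, "rx": 0, "ry": 0, "rz": 0, "jaw": 130},
    {"dx": 0, "dy": 30, "dz": 0, "rx": 0, "ry": 0, "rz": 0, "jaw": 130},
    {"dx": 0, "dy": 25, "dz": 0, "rx": 0, "ry": 0, "rz": 0, "jaw": 130},
    {"dx": 0, "dy": 15, "dz": 0, "rx": 0, "ry": 0, "rz": 0, "jaw": 130},
    {"dx": 0, "dy": 10, "dz": 0, "rx": 0, "ry": 0, "rz": 0, "jaw": 130},
    {"dx": 0, "dy": 0, "dz": 0, "rx": 0, "ry": 0, "rz": 0, "jaw": 130},
    {"dx": 0, "dy": 0, "dz": 0, "rx": 0, "ry": 0, "rz": 0, "jaw": 130},
  ],
)

```text
time_s: 9.35
ee_pos: [0.5245, -0.1988, 0.0981]
eef_rot: [0.002, 2.219, -2.219]
contact_force: [0.3, 0.6, -0.5]
finger_gap: 0.636
```

```bash
python3 look.py w9; python3 - <<'E'
from bench import manip
from h import *
c=manip.camera("scene"); crop(c["frame"],130,170,160,120,5,"pics/s9.png")
E
```

```text
{'time_s': np.float64(9.35), 'joint_positions': array([-0.004,  0.009, -0.326,  0.   , -1.232,  1.577]), 'ee_pos': array([ 0.524, -0.199,  0.098]), 'eef_rot': array([ 2.000e-03,  2.219e+00, -2.219e+00]), 'contact_force': array([ 0.27 ,  0.638, -0.547]), 'torque': array([ 0.003,  0.035, -0.012]), 'finger_gap': np.float64(0.636)}
```

View pics/w9.png

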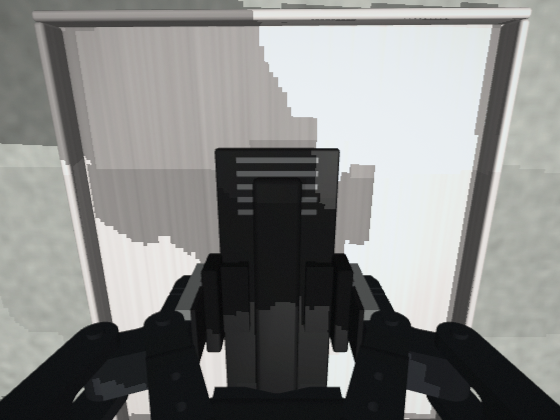

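View pics/s9.png

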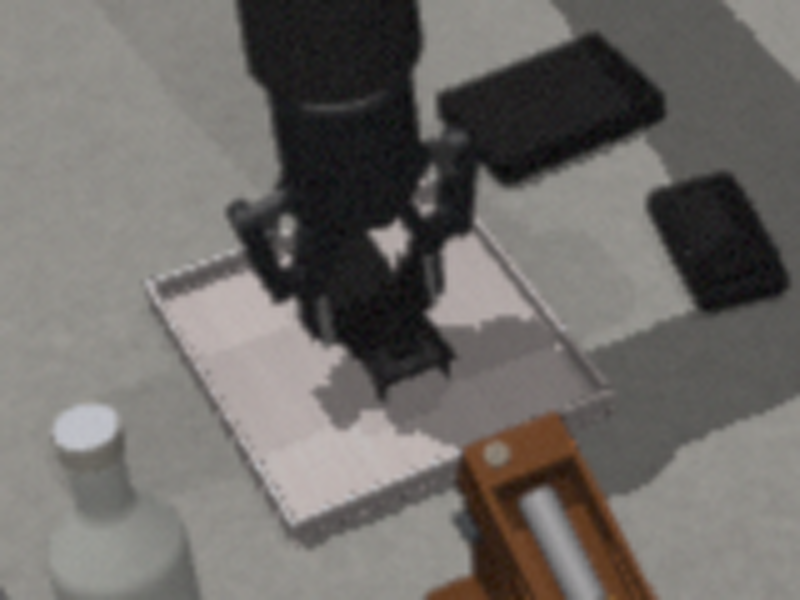

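The cover is held level over the tray's middle, so I lower it slowly to feel the floor.

Emit:
send_rows(
  steps=[
    {"dx": 0, "dy": 4, "dz": 0, "rx": 0, "ry": 0, "rz": 0, "jaw": 130},
    {"dx": 0, "dy": 4, "dz": 0, "rx": 0, "ry": 0, "rz": 0, "jaw": 130},
    {"dx": 0, "dy": 2, "dz": 0, "rx": 0, "ry": 0, "rz": 0, "jaw": 130},
    {"dx": 0, "dy": 1, "dz": 0, "rx": 0, "ry": 0, "rz": 0, "jaw": 130},
    {"dx": 0, "dy": 0, "dz": 0, "rx": 0, "ry": 0, "rz": 0, "jaw": 130},
  ],
)

```text
time_s: 10.07
ee_pos: [0.524, -0.1987, 0.086]
eef_rot: [0.0, 2.22, -2.22]
contact_force: [0.7, 0.9, -1.1]
finger_gap: 0.633
```

Emit:
send_rows(
  steps=[
    {"dx": 0, "dy": 1, "dz": 0, "rx": 0, "ry": 0, "rz": 0, "jaw": 130},
    {"dx": 0, "dy": 1, "dz": 0, "rx": 0, "ry": 0, "rz": 0, "jaw": 130},
    {"dx": 0, "dy": 0, "dz": 0, "rx": 0, "ry": 0, "rz": 0, "jaw": 130},
  ],
)

```text
time_s: 10.45
ee_pos: [0.5239, -0.1987, 0.084]
eef_rot: [0.0, 2.22, -2.219]
contact_force: [-0.2, -0.3, -0.3]
finger_gap: 0.636
```

Emit:
send_rows(
  steps=[
    {"dx": 0, "dy": 1, "dz": 0, "rx": 0, "ry": 0, "rz": 0, "jaw": 130},
    {"dx": 0, "dy": 0.5, "dz": 0, "rx": 0, "ry": 0, "rz": 0, "jaw": 130},
    {"dx": 0, "dy": 0, "dz": 0, "rx": 0, "ry": 0, "rz": 0, "jaw": 130},
  ],
)

```text
time_s: 10.82
ee_pos: [0.5241, -0.1987, 0.0832]
eef_rot: [0.0, 2.22, -2.219]
contact_force: [-3.5, 1.6, 4.1]
finger_gap: 0.633
```

Contact felt (+4 N against about −0.8 N hanging). I open, following down slightly to offset the pads' backward swing.

Emit:
send_rows(
  steps=[
    {"dx": 0, "dy": 0.5, "dz": 0, "rx": 0, "ry": 0, "rz": 0, "jaw": 75},
    {"dx": 0, "dy": 1, "dz": 0, "rx": 0, "ry": 0, "rz": 0, "jaw": 65},
    {"dx": 0, "dy": 1, "dz": 0, "rx": 0, "ry": 0, "rz": 0, "jaw": 55},
    {"dx": 0, "dy": 0, "dz": 0, "rx": 0, "ry": 0, "rz": 0, "jaw": 40},
    {"dx": 0, "dy": 0, "dz": 0, "rx": 0, "ry": 0, "rz": 0, "jaw": 0},
    {"dx": 0, "dy": 0, "dz": 0, "rx": 0, "ry": 0, "rz": 0, "jaw": 0},
    {"dx": 0, "dy": 0, "dz": 0, "rx": 0, "ry": 0, "rz": 0, "jaw": 0},
  ],
)

```text
time_s: 11.7
ee_pos: [0.524, -0.1987, 0.0801]
eef_rot: [0.0, 2.22, -2.219]
contact_force: [0.1, 0.6, -0.3]
finger_gap: 0.999
```

```bash
python3 look.py w10
```

```text
{'time_s': np.float64(11.7), 'joint_positions': array([-0.004,  0.026, -0.344, -0.   , -1.199,  1.577]), 'ee_pos': array([ 0.524, -0.199,  0.08 ]), 'eef_rot': array([ 0.   ,  2.22 , -2.219]), 'contact_force': array([ 0.08 ,  0.626, -0.256]), 'torque': array([ 0.032,  0.004, -0.04 ]), 'finger_gap': np.float64(0.999)}
```

View pics/w10.png

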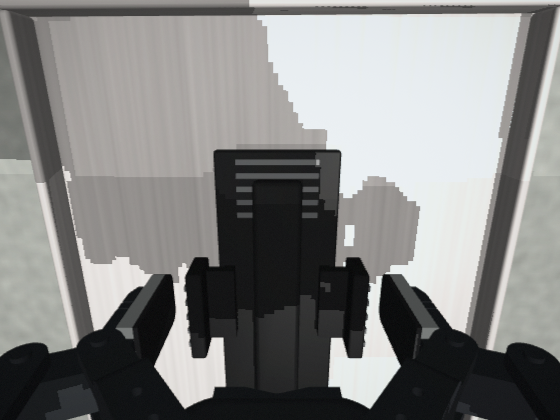

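Emit:
send_rows(
  steps=[
    {"dx": 0, "dy": -10, "dz": 0, "rx": 0, "ry": 0, "rz": 0, "jaw": 0},
    {"dx": 0, "dy": -25, "dz": 0, "rx": 0, "ry": 0, "rz": 0, "jaw": 0},
    {"dx": 0, "dy": -45, "dz": 0, "rx": 0, "ry": 0, "rz": 0, "jaw": 0},
    {"dx": 0, "dy": -45, "dz": 0, "rx": 0, "ry": 0, "rz": 0, "jaw": 0},
    {"dx": 0, "dy": -30, "dz": 0, "rx": 0, "ry": 0, "rz": 0, "jaw": 0},
    {"dx": 0, "dy": -15, "dz": 0, "rx": 0, "ry": 0, "rz": 0, "jaw": 0},
    {"dx": 0, "dy": 0, "dz": 0, "rx": 0, "ry": 0, "rz": 0, "jaw": 0},
  ],
)

```text
time_s: 12.62
ee_pos: [0.5239, -0.1987, 0.2508]
eef_rot: [0.002, 2.219, -2.219]
contact_force: [0.6, -0.3, -0.1]
finger_gap: 1.005
```

```bash
python3 look.py w11; python3 tgt.py .2 -.035; python3 - <<'E'
from h import *
D=np.load("w11.npz"); 
E
```

```text
{'time_s': np.float64(12.625), 'joint_positions': array([-0.004, -0.067, -0.118, -0.   , -1.517,  1.577]), 'ee_pos': array([ 0.524, -0.199,  0.251]), 'eef_rot': array([ 2.000e-03,  2.219e+00, -2.219e+00]), 'contact_force': array([ 0.595, -0.322, -0.149]), 'torque': array([-0.001,  0.01 ,  0.025]), 'finger_gap': np.float64(1.005)}
12.675 1.0000443933834686 [-0.03787415  0.28198911 -0.41511296] [ 0.04916932 -0.01792018  0.00749035]
[array([  48.0467,   -7.1364, -409.2371]), array([0.0063, 0.028 , 0.3789])]
```

View pics/w11.png

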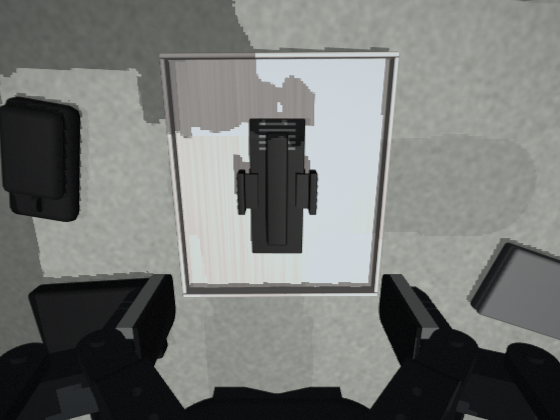

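The cover lies flat at (277,187), in the middle of the tray. Back to the terminal, shutting the jaws on the way.

Emit:
send_rows(
  steps=[
    {"dx": 4, "dy": -1, "dz": -20, "rx": 0, "ry": 0, "rz": 0, "jaw": 255},
    {"dx": 4, "dy": -1, "dz": -40, "rx": 0, "ry": 0, "rz": 0, "jaw": 255},
    {"dx": 5, "dy": -1, "dz": -48, "rx": 0, "ry": 0, "rz": 0, "jaw": 255},
    {"dx": 5, "dy": -1, "dz": -48, "rx": 0, "ry": 0, "rz": 0, "jaw": 255},
    {"dx": 5, "dy": -1, "dz": -48, "rx": 0, "ry": 0, "rz": 0, "jaw": 255},
    {"dx": 5, "dy": -1, "dz": -48, "rx": 0, "ry": 0, "rz": 0, "jaw": 255},
    {"dx": 5, "dy": -1, "dz": -48, "rx": 0, "ry": 0, "rz": 0, "jaw": 255},
    {"dx": 5, "dy": 0, "dz": -48, "rx": 0, "ry": 0, "rz": 0, "jaw": 255},
    {"dx": 5, "dy": 0, "dz": -40, "rx": 0, "ry": 0, "rz": 0, "jaw": 255},
    {"dx": 5, "dy": 0, "dz": -21, "rx": 0, "ry": 0, "rz": 0, "jaw": 255},
  ],
)

```text
time_s: 13.92
ee_pos: [0.4741, 0.2118, 0.2547]
eef_rot: [-0.005, 2.218, -2.223]
contact_force: [0.6, 0.1, -0.1]
finger_gap: -0.001
```

Emit:
send_rows(
  steps=[
    {"dx": 0, "dy": 0, "dz": 0, "rx": 0.0016, "ry": 0.007, "rz": 0.095, "jaw": 255},
    {"dx": 0, "dy": 0, "dz": 0, "rx": 0.0016, "ry": 0.007, "rz": 0.095, "jaw": 255},
    {"dx": 0, "dy": 0, "dz": 0, "rx": 0.0016, "ry": 0.007, "rz": 0.095, "jaw": 255},
    {"dx": 0, "dy": 0, "dz": 0, "rx": 0.0016, "ry": 0.007, "rz": 0.094, "jaw": 255},
    {"dx": 0, "dy": 0, "dz": 0, "rx": 0, "ry": 0, "rz": 0, "jaw": 255},
    {"dx": 0, "dy": 0, "dz": 0, "rx": 0, "ry": 0, "rz": 0, "jaw": 255},
  ],
)

```text
time_s: 14.68
ee_pos: [0.4749, 0.2102, 0.2565]
eef_rot: [0.415, 2.018, -2.031]
contact_force: [0.6, -0.9, 0.0]
finger_gap: 0.002
```

```bash
python3 look.py w12; python3 tgt.py .2 -.035
```

```text
{'time_s': np.float64(14.675), 'joint_positions': array([ 0.965, -0.431, -0.558,  0.333, -1.248,  0.504]), 'ee_pos': array([0.475, 0.21 , 0.256]), 'eef_rot': array([ 0.415,  2.018, -2.031]), 'contact_force': array([ 0.631, -0.896,  0.023]), 'torque': array([0.043, 0.968, 0.013]), 'finger_gap': np.float64(0.002)}
14.725 0.0017749936002328754 [0.64856176 0.1369956  0.32164224] [ 0.02116836  1.00753871 -0.03747725]
[array([ 0.3761,  0.0185, -0.3345]), array([-0.0008,  0.0001,  0.0009])]
```

View pics/w12.png

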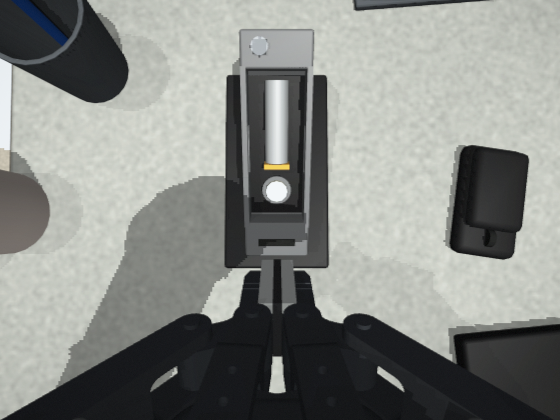

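```bash
python3 - <<'E'
from h import *
import tgt
D=np.load("w12.npz"); R0,p0,T,K=[D[k] for k in("R0","p0","T","K")]
def wproj(P):
    Pt=(np.atleast_2d(P)-p0)@R0; Pc=(Pt-T[:3,3])@T[:3,:3]; q=Pc@K.T; return (q[:,:2]/q[:,2:]).round(1)
B=np.c_[tgt.xb,-tgt.Rt[:,2],tgt.n]
for z in (-8,-12,-16):
  print(z,wproj(np.array([[-35,0,z],[-26,0,z],[-44,0,z]])/1000@B.T+tgt.bay).tolist())
print(wproj(np.array([[57,22,0],[57,-22,0],[-57,22,0],[-57,-22,0],[53,18,0],[-53,18,0]])/1000@B.T+tgt.bay).tolist())
f=np.clip(D["f"].astype(float)*1.3,0,255).astype(np.uint8); crop(f,220,20,120,250,3,"pics/w12a.png")
E
```

```text
-8 [[277.1, 195.0], [277.2, 184.2], [277.1, 205.5]]
-12 [[277.1, 193.6], [277.2, 183.0], [277.1, 204.0]]
-16 [[277.1, 192.3], [277.2, 181.8], [277.1, 202.6]]
[[246.4, 73.6], [308.3, 73.7], [250.0, 223.8], [304.3, 223.8], [252.1, 79.6], [254.8, 219.1]]
```

View pics/w12a.png

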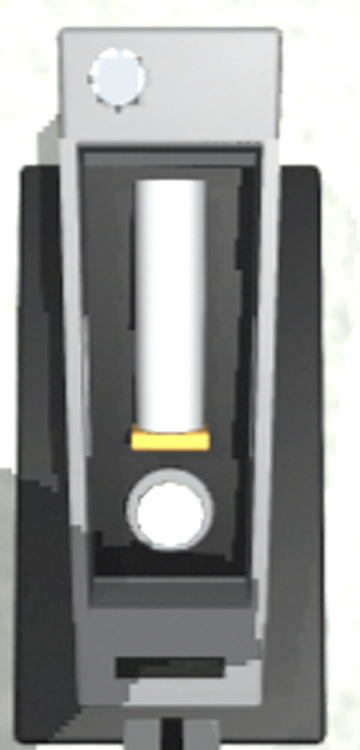

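Emit:
send_rows(
  steps=[
    {"dx": -1.6, "dy": 20, "dz": -0.3, "rx": 0, "ry": 0, "rz": 0, "jaw": 255},
    {"dx": 0, "dy": 30, "dz": 0, "rx": 0, "ry": 0, "rz": 0, "jaw": 255},
    {"dx": 0, "dy": 30, "dz": 0, "rx": 0, "ry": 0, "rz": 0, "jaw": 255},
    {"dx": 0, "dy": 20, "dz": 0, "rx": 0, "ry": 0, "rz": 0, "jaw": 255},
    {"dx": 0, "dy": 13, "dz": 0, "rx": 0, "ry": 0, "rz": 0, "jaw": 255},
    {"dx": 0, "dy": 0, "dz": 0, "rx": 0, "ry": 0, "rz": 0, "jaw": 255},
    {"dx": 0, "dy": 0, "dz": 0, "rx": 0, "ry": 0, "rz": 0, "jaw": 255},
  ],
)

```text
time_s: 15.6
ee_pos: [0.5188, 0.2095, 0.1539]
eef_rot: [0.418, 2.018, -2.028]
contact_force: [-0.2, -0.2, -0.7]
finger_gap: 0.003
```

```bash
python3 look.py w13; python3 tgt.py .085 -.033;  python3 - <<'E'
from bench import manip
from h import *
c=manip.camera("scene"); crop(c["frame"],270,100,140,105,5,"pics/s13.png")
E
```

```text
{'time_s': np.float64(15.6), 'joint_positions': array([ 0.876, -0.28 , -0.639,  0.356, -0.997,  0.506]), 'ee_pos': array([0.519, 0.21 , 0.154]), 'eef_rot': array([ 0.418,  2.018, -2.028]), 'contact_force': array([-0.165, -0.242, -0.676]), 'torque': array([0.017, 0.974, 0.088]), 'finger_gap': np.float64(0.003)}
15.65 -0.0011860716069830616 [ 1.17655697e+00  3.59778701e-02 -1.03805215e-03] [0.04764019 1.04994934 0.03646067]
[array([0.6794, 3.2732, 0.1934]), array([ 0.0005,  0.    , -0.0019])]
```

View pics/w13.png

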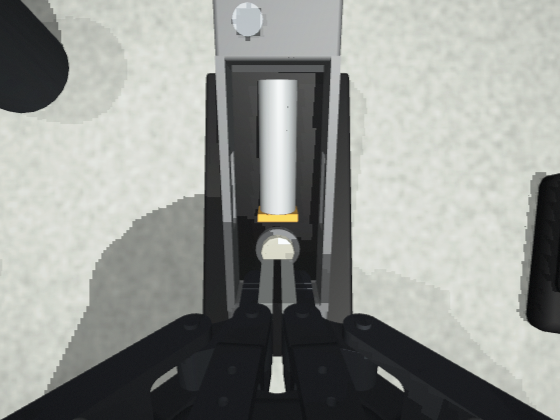

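View pics/s13.png

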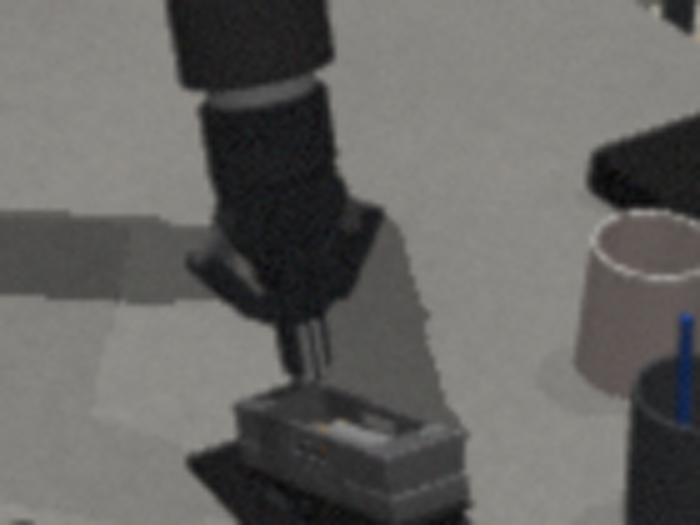

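Emit:
send_rows(
  steps=[
    {"dx": 0.5, "dy": 8, "dz": 0, "rx": 0, "ry": 0, "rz": 0, "jaw": 255},
    {"dx": 0, "dy": 6, "dz": 0, "rx": 0, "ry": 0, "rz": 0, "jaw": 255},
    {"dx": 0, "dy": 4, "dz": 0, "rx": 0, "ry": 0, "rz": 0, "jaw": 255},
    {"dx": 0, "dy": 2, "dz": 0, "rx": 0, "ry": 0, "rz": 0, "jaw": 255},
    {"dx": 0, "dy": 0, "dz": 0, "rx": 0, "ry": 0, "rz": 0, "jaw": 255},
  ],
)

```text
time_s: 16.32
ee_pos: [0.5255, 0.209, 0.1339]
eef_rot: [0.417, 2.017, -2.03]
contact_force: [0.5, 0.7, -0.1]
finger_gap: 0.0
```

Emit:
send_rows(
  steps=[
    {"dx": 0, "dy": 1, "dz": 0, "rx": 0, "ry": 0, "rz": 0, "jaw": 255},
    {"dx": 0, "dy": 1, "dz": 0, "rx": 0, "ry": 0, "rz": 0, "jaw": 255},
    {"dx": 0, "dy": 1, "dz": 0, "rx": 0, "ry": 0, "rz": 0, "jaw": 255},
    {"dx": 0, "dy": 0, "dz": 0, "rx": 0, "ry": 0, "rz": 0, "jaw": 255},
  ],
)

```text
time_s: 16.82
ee_pos: [0.5266, 0.209, 0.1312]
eef_rot: [0.417, 2.018, -2.03]
contact_force: [-0.6, -0.5, -1.2]
finger_gap: -0.001
```

```bash
cat > feel.py <<'E'
from bench import manip
import tgt,numpy as np
s=manip.get_state(); print(round(s["time_s"],2),"F.n",round(float(np.dot(s["contact_force"],tgt.n)),2),s["contact_force"].round(1),"h",round(float((s["ee_pos"]-tgt.bay)@tgt.n)*1000,2),"x",round(float((s["ee_pos"]-tgt.bay)@tgt.xb)*1000,2),"tq",s["torque"].round(2))
E
python3 feel.py
```

```text
16.82 F.n -0.86 [-0.6 -0.5 -1.2] h 64.21 x -33.51 tq [0.02 1.05 0.02]
```

Tip about 9 mm below the rim and no contact yet. I continue in small steps.

Emit:
send_rows(
  steps=[
    {"dx": 0, "dy": 1, "dz": 0, "rx": 0, "ry": 0, "rz": 0, "jaw": 255},
    {"dx": 0, "dy": 1, "dz": 0, "rx": 0, "ry": 0, "rz": 0, "jaw": 255},
    {"dx": 0, "dy": 0, "dz": 0, "rx": 0, "ry": 0, "rz": 0, "jaw": 255},
  ],
)

```text
time_s: 17.2
ee_pos: [0.5273, 0.2089, 0.1293]
eef_rot: [0.417, 2.018, -2.03]
contact_force: [-0.3, -0.3, -0.2]
finger_gap: -0.006
```

```bash
python3 feel.py
```

```text
17.2 F.n -0.09 [-0.3 -0.3 -0.2] h 62.15 x -33.54 tq [0.01 1.02 0.04]
```

Emit:
send_rows(
  steps=[
    {"dx": 0, "dy": 1, "dz": 0, "rx": 0, "ry": 0, "rz": 0, "jaw": 255},
    {"dx": 0, "dy": 1, "dz": 0, "rx": 0, "ry": 0, "rz": 0, "jaw": 255},
    {"dx": 0, "dy": 0, "dz": 0, "rx": 0, "ry": 0, "rz": 0, "jaw": 255},
  ],
)

```text
time_s: 17.58
ee_pos: [0.5281, 0.2089, 0.1274]
eef_rot: [0.417, 2.018, -2.03]
contact_force: [-0.5, 0.5, 0.8]
finger_gap: -0.002
```

```bash
python3 feel.py
```

```text
17.57 F.n 0.92 [-0.5  0.5  0.8] h 60.16 x -33.52 tq [ 0.02  1.01 -0.04]
```

Emit:
send_rows(
  steps=[
    {"dx": 0, "dy": 1, "dz": 0, "rx": 0, "ry": 0, "rz": 0, "jaw": 255},
    {"dx": 0, "dy": 1, "dz": 0, "rx": 0, "ry": 0, "rz": 0, "jaw": 255},
    {"dx": 0, "dy": 0, "dz": 0, "rx": 0, "ry": 0, "rz": 0, "jaw": 255},
  ],
)

```text
time_s: 17.95
ee_pos: [0.5288, 0.2089, 0.1256]
eef_rot: [0.417, 2.018, -2.03]
contact_force: [0.4, 0.9, 0.0]
finger_gap: 0.001
```

```bash
python3 feel.py; python3 look.py w14
```

```text
17.95 F.n -0.11 [0.4 0.9 0. ] h 58.18 x -33.52 tq [ 0.04  1.08 -0.  ]
{'time_s': np.float64(17.95), 'joint_positions': array([ 0.856, -0.231, -0.656,  0.366, -0.931,  0.5  ]), 'ee_pos': array([0.529, 0.209, 0.126]), 'eef_rot': array([ 0.417,  2.018, -2.03 ]), 'contact_force': array([0.381, 0.879, 0.027]), 'torque': array([ 0.037,  1.082, -0.   ]), 'finger_gap': np.float64(0.001)}
```

View pics/w14.png

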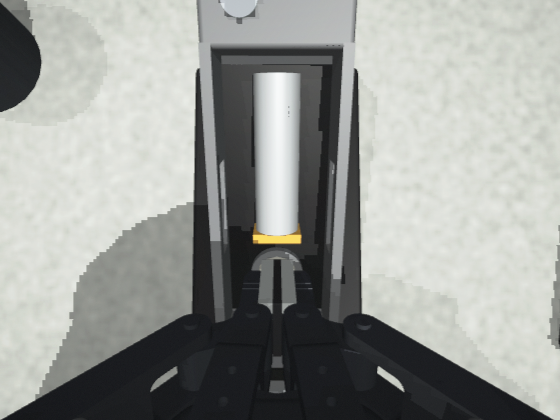

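Emit:
send_rows(
  steps=[
    {"dx": 0, "dy": 1, "dz": 0, "rx": 0, "ry": 0, "rz": 0, "jaw": 255},
    {"dx": 0, "dy": 1, "dz": 0, "rx": 0, "ry": 0, "rz": 0, "jaw": 255},
    {"dx": 0, "dy": 0, "dz": 0, "rx": 0, "ry": 0, "rz": 0, "jaw": 255},
  ],
)

```text
time_s: 18.38
ee_pos: [0.5296, 0.209, 0.124]
eef_rot: [0.417, 2.018, -2.029]
contact_force: [-2.1, -0.3, 2.5]
finger_gap: 0.0
```

```bash
python3 feel.py
```

```text
18.38 F.n 3.09 [-2.1 -0.3  2.5] h 56.43 x -33.34 tq [ 0.    1.37 -0.01]
```

Emit:
send_rows(
  steps=[
    {"dx": 0, "dy": 1, "dz": 0, "rx": 0, "ry": 0, "rz": 0, "jaw": 255},
    {"dx": 0, "dy": 0, "dz": 0, "rx": 0, "ry": 0, "rz": 0, "jaw": 255},
  ],
)

```text
time_s: 18.62
ee_pos: [0.53, 0.209, 0.1231]
eef_rot: [0.417, 2.018, -2.029]
contact_force: [-2.6, 0.8, 3.7]
finger_gap: 0.004
```

```bash
python3 feel.py
```

```text
18.62 F.n 4.38 [-2.6  0.8  3.7] h 55.4 x -33.35 tq [ 0.03  1.41 -0.04]
```

Emit:
send_rows(
  steps=[
    {"dx": 0, "dy": 1, "dz": 0, "rx": 0, "ry": 0, "rz": 0, "jaw": 255},
    {"dx": 0, "dy": 0, "dz": 0, "rx": 0, "ry": 0, "rz": 0, "jaw": 255},
  ],
)

```text
time_s: 18.88
ee_pos: [0.5304, 0.209, 0.1221]
eef_rot: [0.417, 2.018, -2.029]
contact_force: [-1.8, 0.1, 3.3]
finger_gap: 0.001
```

```bash
python3 feel.py
```

```text
18.88 F.n 3.72 [-1.8  0.1  3.3] h 54.38 x -33.33 tq [-0.03  1.51 -0.02]
```

Contact at h ≈ 57 mm, with the spring felt at 3–4 N. I continue the remaining ≈ 3 mm.

Emit:
send_rows(
  steps=[
    {"dx": 0, "dy": 1, "dz": 0, "rx": 0, "ry": 0, "rz": 0, "jaw": 255},
    {"dx": 0, "dy": 0, "dz": 0, "rx": 0, "ry": 0, "rz": 0, "jaw": 255},
  ],
)

```text
time_s: 19.12
ee_pos: [0.5307, 0.2089, 0.1212]
eef_rot: [0.417, 2.018, -2.029]
contact_force: [-2.7, -0.7, 4.0]
finger_gap: 0.001
```

```bash
python3 feel.py
```

```text
19.12 F.n 4.71 [-2.7 -0.7  4. ] h 53.37 x -33.35 tq [-0.06  1.51 -0.04]
```

Emit:
send_rows(
  steps=[
    {"dx": 0, "dy": 1, "dz": 0, "rx": 0, "ry": 0, "rz": 0, "jaw": 255},
    {"dx": 0, "dy": 0, "dz": 0, "rx": 0, "ry": 0, "rz": 0, "jaw": 255},
  ],
)

```text
time_s: 19.38
ee_pos: [0.5311, 0.2089, 0.1204]
eef_rot: [0.417, 2.018, -2.029]
contact_force: [-5.3, -0.3, 5.7]
finger_gap: 0.001
```

```bash
python3 feel.py
```

```text
19.38 F.n 7.23 [-5.3 -0.3  5.7] h 52.55 x -33.33 tq [-0.1   2.02 -0.13]
```

Emit:
send_rows(
  steps=[
    {"dx": 0, "dy": 1, "dz": 0, "rx": 0, "ry": 0, "rz": 0, "jaw": 255},
    {"dx": 0, "dy": 0, "dz": 0, "rx": 0, "ry": 0, "rz": 0, "jaw": 255},
  ],
)

```text
time_s: 19.62
ee_pos: [0.5313, 0.209, 0.1204]
eef_rot: [0.418, 2.017, -2.029]
contact_force: [-12.6, -1.7, 11.4]
finger_gap: 0.003
```

```bash
python3 feel.py
```

```text
19.62 F.n 15.23 [-12.6  -1.7  11.4] h 52.41 x -33.13 tq [-0.47  3.72 -0.25]
```

Hard stop reached: h is stuck at 52.4 mm and the force rose to 15 N after ≈5 mm of travel from first contact. I retract.

Emit:
send_rows(
  steps=[
    {"dx": 0, "dy": -3, "dz": 0, "rx": 0, "ry": 0, "rz": 0, "jaw": 255},
    {"dx": 0, "dy": -6, "dz": 0, "rx": 0, "ry": 0, "rz": 0, "jaw": 255},
    {"dx": 0, "dy": -15, "dz": 0, "rx": 0, "ry": 0, "rz": 0, "jaw": 255},
    {"dx": 0, "dy": -30, "dz": 0, "rx": 0, "ry": 0, "rz": 0, "jaw": 255},
    {"dx": 0, "dy": -40, "dz": 0, "rx": 0, "ry": 0, "rz": 0, "jaw": 255},
    {"dx": 0, "dy": -40, "dz": 0, "rx": 0, "ry": 0, "rz": 0, "jaw": 255},
    {"dx": 0, "dy": -14, "dz": 0, "rx": 0, "ry": 0, "rz": 0, "jaw": 255},
    {"dx": 0, "dy": 0, "dz": 0, "rx": 0, "ry": 0, "rz": 0, "jaw": 255},
    {"dx": 0, "dy": 0, "dz": 0, "rx": 0, "ry": 0, "rz": 0, "jaw": 255},
  ],
)

```text
time_s: 20.75
ee_pos: [0.4762, 0.2102, 0.2548]
eef_rot: [0.415, 2.017, -2.032]
contact_force: [1.1, 0.0, -0.2]
finger_gap: -0.0
```

```bash
python3 feel.py; python3 look.py w15; python3 - <<'E'
from bench import manip
from h import *
f=np.load("w15.npz")["f"]; crop(f,220,20,120,250,3,"pics/w15a.png")
c=manip.camera("scene"); cv2.imwrite("pics/s15.png",c["frame"][:,:,::-1])
c=manip.camera("top"); crop(c["frame"],130,110,280,180,2.8,"pics/t15.png")
E
```

```text
20.75 F.n -0.61 [ 1.1  0.  -0.2] h 197.72 x -34.42 tq [ 0.04  1.04 -0.  ]
{'time_s': np.float64(20.75), 'joint_positions': array([ 0.963, -0.427, -0.558,  0.334, -1.244,  0.505]), 'ee_pos': array([0.476, 0.21 , 0.255]), 'eef_rot': array([ 0.415,  2.017, -2.032]), 'contact_force': array([ 1.056,  0.042, -0.237]), 'torque': array([ 0.045,  1.038, -0.004]), 'finger_gap': np.float64(-0.0)}
```

View pics/w15a.png

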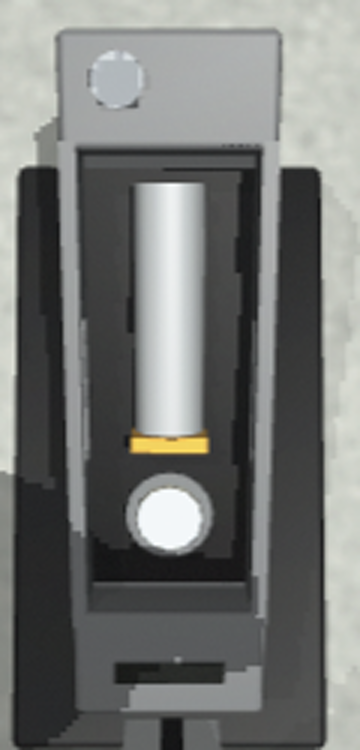

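View pics/s15.png

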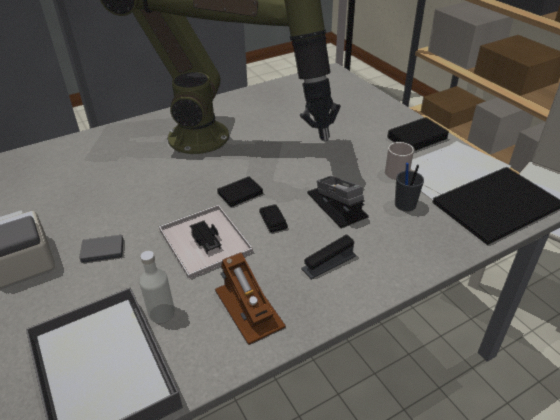

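View pics/t15.png

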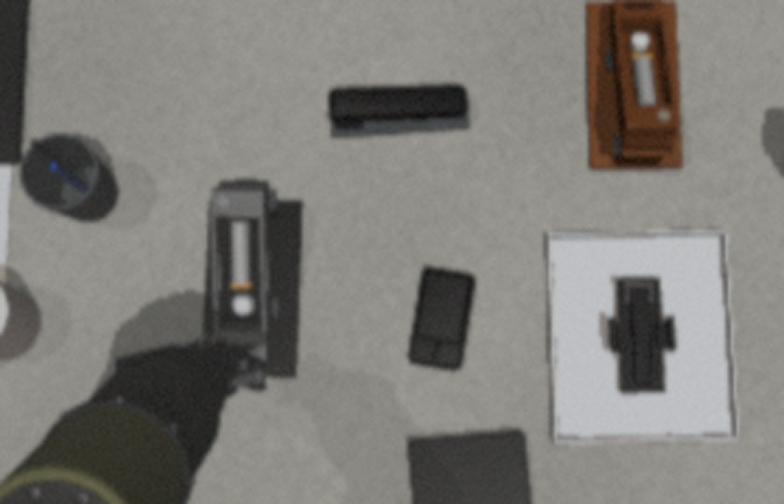

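The cover is flat mid-tray, the terminal is in place, and the button looks as it did before pressing. Nothing else has moved and the arm is clear, so I hand in.

```bash
python3 -c "
from bench import manip
print(manip.finish_job())"
```

```text
the job is handed in; nothing more can be done
None
```

I did the whole job and handed it in after about 21 s on the robot's clock; `finish_job` gave no verdict.

- **Cover off:** I squeezed both tabs to their stops (jaw gap about 54.5 mm) and drew the cover off along its normal. About 6 mm into the lift the wrist carried only about the cover's weight (about 1.4 N), so it came out free and the terminal was not lifted.
- **Cover in the tray:** I lowered it until I felt the tray floor (about 4 N), then opened the jaws. The last pictures show it flat, top side up, in the middle of the tray.
- **Reset button:** First contact was about 16 mm below the rim. I pressed until it stopped moving after roughly 5 mm, with 15 N at the stop, and then let go. It looks the same as before the press, so it appears to be out again.
- **Final checks:** The terminal is still standing and everything else on the desk appears where it was. The arm is about 0.2 m back from the terminal, with only sensor noise on the wrist.

**Disagreements:**
- The bay in the later picture sat about 2 mm uphill of my first fit, so I shifted the press by 2 mm. I can't say whether that was calibration error or the terminal sliding slightly.
- While the arm pressed at the button's stop, the measured force had about 7 N more in −x than a straight press along the button's axis would give. I don't know why.

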